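# Lock the dust extractor's filter hatch with a quarter-turn stud

## Robot

A 6-joint arm with a two-finger parallel gripper is mounted at the origin on the work surface. World frame = base frame: x ahead of the robot, y to its left, z up, the work surface at z = 0. Lengths are in m, angles in rad, forces in N, time in s.
With the tool pointing down it reaches from about 0.25 to 0.8 m from the base axis. Payload 3.9 kg.
Tool frame: the origin (TCP) lies midway between the tips of the shut fingers; the grasp point (between the pads) lies 19 mm behind it; z points along the fingers, y is the direction in which the jaws open and shut (so a half turn about z gives the same grasp; the last joint's range is limited). The gripper opens to 85 mm and grips with 20 to 120 N. Pads are 22 mm wide; open, the fingers measure 114 mm over their backs; the gripper's body (76 mm by 85 mm) begins 54 mm behind the grasp point. The pads swing forward as they close: fully open they stand 13 mm farther back than shut.
Start: joints at [1.251, 0.26, -0.138, 1.173, 0, 1.571], TCP at [0.165, 0.498, 0.231] pointing down, gripper open.
Joint ranges: [-2.78, 2.78], [-0.83, 1.72], [-1.28, 1.37], [-1.9, 2.12], [-1.57, 1.48], [-3.14, 3.14]. Speed limits (rad/s): [2.57, 2.57, 3.14, 3.14, 3.14, 3.14].

## Interface

Orientations are given as [roll, pitch, yaw] about the fixed x, y, z axes, in that order (R = Rz(yaw) Ry(pitch) Rx(roll)).
In Python, from bench import readout, cams, workorder gives the robot as it stands. The module is installed in compiled form; this text tells all that it offers.
- The arm moves only by the tool apply_moves, never from a script. Its argument "commands" is a list of rows, each a list of 3 entries, a list of its own where there are three numbers: the opening, from 0 (shut) to 1 (fully open), then the shift along the tool's x, y, z in cm, then the turn, a rotation vector about the tool's x, y, z in rad. In form: [[claw, [dx, dy, dz], [rx, ry, rz]], ...]. A call has 1 to 20 rows; each row shifts and turns the commanded pose from where the row before left it, along the tool's axes as they then stand; what a row does not reach is not made up. A row lasts 1/12 s, in which the tool goes at most 41.7 mm and 7.16 degrees, less where a joint would pass 70% of its speed; a pose out of reach is approached as far as the arm can. A call with a gripper value outside its range is refused whole. The fingers move at their own pace and stop on an object; "newtons" is the grip in N (left out, the last holds). Time passes only in rows, so rows that do not move let the fingers close. It gives the time, the measured TCP pose, the force and the opening at its end, in the units of the state.
- readout.observe(): the state, without advancing time (a new reading comes with each control period).
- cams.get_image(name): name is "side" or "top"; returns the picture (480x640x3 uint8, blue, green, red); there is no depth.
- cams.calibration(name): a dict with "fov_y" (degrees; the focal length in pixels is half the picture's height over the tangent of half this angle, whatever the lens; pixels are square), "cx", "cy" (the principal point, pixels), "camera_from_world" (4x4, takes a point from world to camera coordinates). Camera axes: x right, y up, looking along -z (the intrinsics and any distortion apply to the point x, -y, -z); pixel columns grow to the right and rows downward; lengths in m; the calibration is good to about 2 mm. A picture is of the moment at which its call begins. calibration takes no time and is no camera call.
- workorder.hand_in(): hands the job in, once; it reports no verdict.
The state is a dict: "time_s": time; "joints": joint angles; "dq": joint speeds; "joint_efforts": joint torques, N m; "eef_pos": TCP position; "tcp_rot": TCP orientation; "ft_force": force on the tool from outside, world axes, zero at the start; "moment": the same for the moment, N m; "gripper_width": finger opening in m.
Only numpy, scipy, OpenCV 4.12 (cv2) and the standard library are available. Lean on these libraries where they do the work, as an engineer would, in place of code of your own. Each camera call takes 0.05 s, during which the arm holds its last target. There are 200 camera calls.

## Task

The filter hatch on top of the low grey dust extractor is missing one of its two quarter-turn studs. Take the red-winged stud from the wooden rack, line its foot bar up with the empty slot in the hatch, push it in until its flange is flush on the hatch, and give it a quarter turn, either way, so that its wing stands square across the slot like the red one already fitted; then let go. Leave the blue and black studs in the rack.

Things in the scene. Friction and masses are not known exactly. Their poses are not given: they have to be found in the camera images.
- red_grip (a point): Red-winged upright stud, ~120 g, 56 mm high (all in mm): foot bar 56 long x 16 wide x 10 high, shank 16 across x 11, flange 48 across x 5, wing 40 long x 14 thick x 30 high, parallel to the foot bar. Point: middle of the wing, 15 above the flange top, 20 above its underside, 41 above the bottom. x along wing, y across it, z up. Hangs by its flange in the rack: lift straight up.
- slot (a point): Empty slot, 66 x 26 mm, in the white top of the fixed grey extractor (200 x 280 x 100 high). Point: slot centre on the top surface; x along slot, y across, z up. Sheet 6 thick, hollow below: the foot bar passes when parallel, clears the sheet by 5 once the flange is down and turns freely, no stop. The fitted red stud, immovable, is 130 from here towards +y, its wing top 35 above the sheet.
- blue_grip (a point): Blue-winged stud, same shape and point as the red one; a bystander in the same fixed pale wooden rack (100 x 250 x 30 mm high), whose three slots, each 66 x 26 mm, lie side by side 85 mm apart.
- black_grip (a point): Black-winged stud, same shape and point as the red one; a bystander in the same rack.

How it is judged:
At the end, for the whole second after the job is handed in: The red stud is in the hatch slot (within 12 mm of its centre), upright (within about 7 degrees), its flange lying on the hatch (within 4 mm), its wing across the slot (within 20 degrees of square), and it is let go (horizontal distance between red_grip and slot below 0.012 m and z of red_grip in the frame of slot between 0.014 and 0.024 m and angle between the x axis of red_grip and the y axis of slot, either way round below 0.35 rad and angle between red_grip's own z axis and vertical below 0.12 rad); the robot touches nothing.
It fails at once if the blue stud is moved more than 25 mm (distance of blue_grip from where it was at the start of the episode above 0.025 m).
It fails at once if the black stud is moved more than 25 mm (distance of black_grip from where it was at the start of the episode above 0.025 m).
It also fails if it takes over 38 s, if anything falls off the work surface, if the arm or the gripper's body presses on something with over 40 N, if the wrist force passes 120 N, or if a joint passes its speed limit or range.

## Working session

There is one attempt and no reset: what is moved stays moved. The work goes in short steps, Python scripts to look and compute and a tool call to move; the robot and the scene stay as the last step left them, time stands still between calls to the robot, and variables do not carry over. Pictures are saved under pics/ and viewed, about 8 in all and at most 12, crops included, and the job is handed in when it is done.

Besides the shell and the picture viewer there is one more tool, called after ">>>" in YAML: its name, and indented under it one key for each argument. apply_moves: Moves the arm, as the interface text tells. Its arguments: {"type":"object","properties":{"commands":{"type":"array"},"newtons":{"type":"number"}},"required":["commands"]}

```bash
mkdir -p pics; python3 - <<'E'
from bench import readout,cams
import cv2
for n in("side","top"):
    cv2.imwrite(f"pics/{n}0.png",cams.get_image(n)); print(n,cams.calibration(n))
print(readout.observe())
E
```

```text
side {'fov_y': 44.572897763492286, 'cx': 318.3731658673863, 'cy': 236.58803574340135, 'camera_from_world': array([[ 7.23399634e-01, -6.90429323e-01,  5.65301824e-04,
        -4.32811993e-01],
       [ 4.17770853e-01,  4.38372385e-01,  7.95799702e-01,
        -2.72443026e-01],
       [-5.49691262e-01, -5.75445046e-01,  6.05559670e-01,
        -8.82870735e-01],
       [ 0.00000000e+00,  0.00000000e+00,  0.00000000e+00,
         1.00000000e+00]])}
top {'fov_y': 43.64931282051357, 'cx': 314.35596595695097, 'cy': 243.16917363527548, 'camera_from_world': array([[ 1.72079849e-02, -9.99851454e-01, -9.77487894e-04,
        -1.14275388e-01],
       [ 9.84748653e-01,  1.67787587e-02,  1.73172064e-01,
        -5.60031808e-01],
       [-1.73129939e-01, -3.94252214e-03,  9.84891101e-01,
        -1.07232214e+00],
       [ 0.00000000e+00,  0.00000000e+00,  0.00000000e+00,
         1.00000000e+00]])}
{'time_s': 0.1, 'joints': array([ 1.25098502e+00,  2.60603658e-01, -1.39249615e-01,  1.17272325e+00,
       -1.16395105e-05,  1.57079251e+00]), 'dq': array([ 4.69561025e-05, -8.93991398e-04,  1.87874613e-03, -5.53848124e-04,
       -1.37036587e-03,  5.69129026e-04]), 'joint_efforts': array([-2.98212153e-04, -4.06509733e+01,  2.54527205e+01,  1.01643227e-02,
       -1.15128259e-05,  2.17555271e-05]), 'eef_pos': array([0.16485966, 0.49778286, 0.23055223]), 'tcp_rot': array([-3.13981246e+00,  1.16327002e-05,  2.82178519e+00]), 'ft_force': array([-0.37291742, -0.89806796, -0.73132435]), 'moment': array([-0.00322968,  0.02390834,  0.0062384 ]), 'gripper_width': 0.08520729123859397}
```

View pics/side0.png

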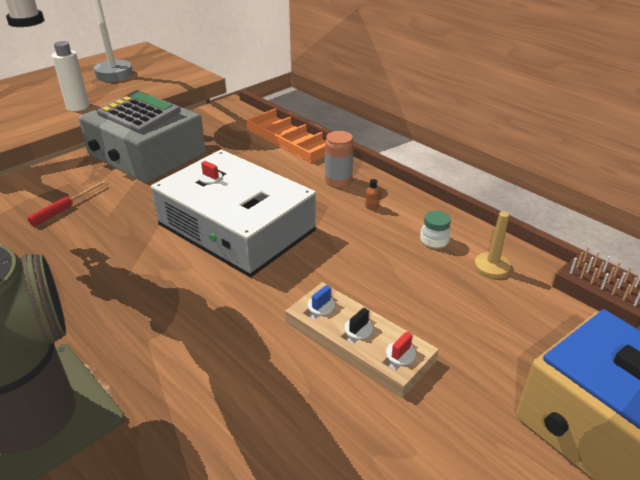

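View pics/top0.png

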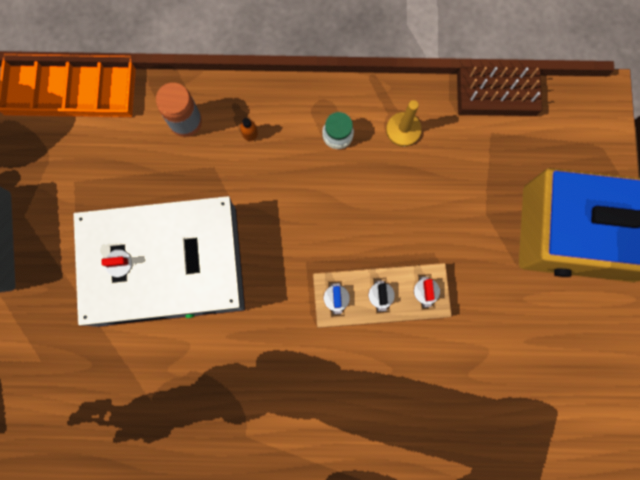

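Side: red stud wing about (402,347), slot (254,200). Top: red wing about (428,290), slot (191,256). Now enlarged crops.

```bash
python3 - <<'E'
import cv2,numpy as np
s=cv2.imread("pics/side0.png");t=cv2.imread("pics/top0.png")
def c(i,u,v):
    o=cv2.resize(i[v-28:v+28,u-38:u+37],None,fx=5.333,fy=5.333,interpolation=cv2.INTER_CUBIC)
    o=cv2.resize(o,(400,300))
    for k in range(0,75,10):
        x=int((k+.5)*400/75);cv2.line(o,(x,0),(x,5),(0,255,0),1);cv2.putText(o,str(u-38+k),(x-8,15),0,.33,(0,255,0))
    for k in range(0,56,10):
        y=int((k+.5)*300/56);cv2.line(o,(0,y),(5,y),(0,255,0),1);cv2.putText(o,str(v-28+k),(7,y+4),0,.33,(0,255,0))
    return o
cv2.imwrite("pics/m.png",np.vstack([np.hstack([c(s,402,350),c(s,254,200)]),np.hstack([c(t,428,290),c(t,191,256)])]))
E
```

```text
(no output)
```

View pics/m.png

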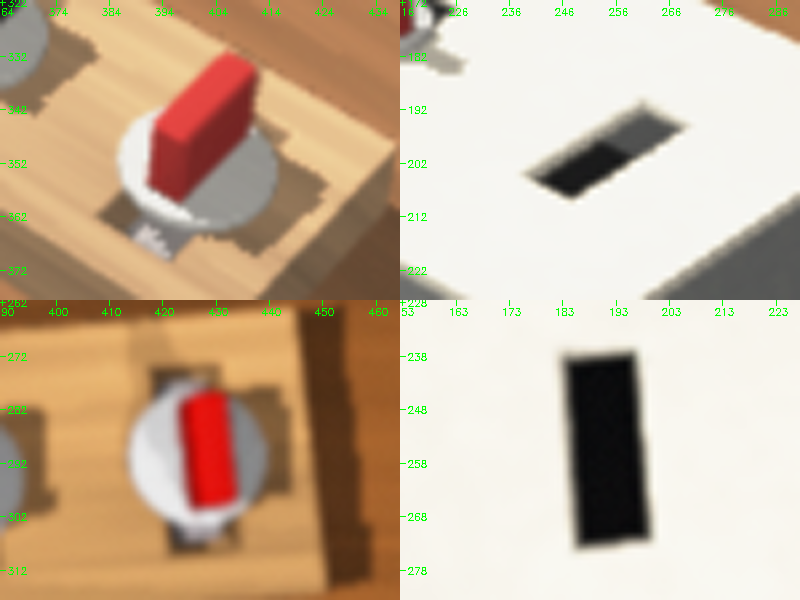

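```bash
cat > h.py <<'E'
import numpy as np,cv2
from bench import cams
def cam(n):
    c=cams.calibration(n);f=240/np.tan(np.radians(c["fov_y"]/2))
    return np.array([[f,0,c["cx"]],[0,f,c["cy"]],[0,0,1]])@np.diag([1,-1,-1])@c["camera_from_world"][:3]
def tri(ps,pt):
    X=cv2.triangulatePoints(cam("side"),cam("top"),np.array(ps,float).T,np.array(pt,float).T);return (X[:3]/X[3]).T
def onz(n,p,z):
    P=cam(n);H=P[:,[0,1,3]]+np.outer(P[:,2],[0,0,z]);X=np.linalg.inv(H)@np.array([*p,1.]);return np.r_[X[:2]/X[2],z]
def proj(n,X):
    q=cam(n)@np.r_[X,1];return q[:2]/q[2]
E
python3 - <<'E'
from h import *
def px(o,l): return [(o[0]+x*75/400-.5,o[1]+y*56/300-.5) for x,y in l]
# order: corresponding corners (far-left, far-right, near-right, near-left in top)
rs=px((364,322),[(230,52),(260,68),(185,142),(152,122)]); rt=px((390,262),[(180,102),(222,92),(238,198),(193,208)])
ss=px((216,172),[(243,103),(290,125),(172,198),(125,175)]); st=px((153,228),[(165,56),(236,53),(251,240),(176,248)])
for a,b in((rs,rt),(ss,st)):
    X=tri(a,b);print(X.round(4),X.mean(0).round(4))
    d=(X[0]+X[1]-X[2]-X[3])/2;print("len",np.linalg.norm(d),"yaw deg",np.degrees(np.arctan2(d[1],d[0])))
    Y=np.array([onz("top",p,X[:,2].mean()) for p in b]);d=(Y[0]+Y[1]-Y[2]-Y[3])/2;print("top yaw",np.degrees(np.arctan2(d[1],d[0])))
    print([proj(n,X.mean(0)) for n in("side","top")])
E
```

```text
[[ 0.4964 -0.3077  0.0592]
 [ 0.4982 -0.3203  0.0611]
 [ 0.4611 -0.3243  0.0607]
 [ 0.4592 -0.3106  0.0593]] [ 0.4787 -0.3158  0.0601]
len 0.03730825237071358 yaw deg 5.283469527240354
top yaw 6.932065457131625
[array([401.37821501, 339.49088825]), array([429.09747981, 288.88098686])]
[[0.5591 0.1301 0.0959]
 [0.5612 0.1057 0.0964]
 [0.498  0.0976 0.0968]
 [0.4951 0.1225 0.0961]] [0.5284 0.114  0.0963]
len 0.0640680352610462 yaw deg 7.091912583648451
top yaw 6.907012901619998
[array([254.27402759, 199.44264663]), array([191.4988204 , 255.01644141])]
```

Measured: wing top z 0.060 against 0.065 nominal, and slot z 0.096 against 0.100. That is about 4 mm low in both, so the xy values are good enough to set out. Both yaws are about 7°. One row first, to test the wrist sign.

>>> apply_moves:
  commands:
    - [0.8,[0,0,0],[0,0,-0.12]]
    - [0.8,[0,0,0],[0,0,0]]
  newtons: 50

```text
time_s: 0.27
eef_pos: [0.1649, 0.498, 0.2308]
tcp_rot: [-3.14, -0.0, 2.944]
ft_force: [-0.7, 0.6, -0.0]
gripper_width: 0.0681
```

```bash
python3 -c "
from bench import readout
o=readout.observe();print(o['joints'],o['eef_pos'],o['tcp_rot'])"
```

```text
[ 1.25097857e+00  2.60443153e-01 -1.38844394e-01  1.17271850e+00
  4.43780427e-05  1.44873275e+00] [0.16491411 0.49799361 0.23078974] [-3.14039733e+00 -1.91344509e-04  2.94383833e+00]
```

>>> apply_moves:
  commands:
    - [0.8,[0,0,0],[0,0,-0.107]]
    - [0.8,[0,0,0],[0,0,-0.107]]
    - [0.8,[0,0,0],[0,0,-0.106]]
    - [0.8,[-0.88,-3.52,0],[0,0,0]]
    - [0.8,[-0.88,-3.52,0],[0,0,0]]
    - [0.8,[-0.88,-3.52,0],[0,0,0]]
    - [0.8,[-0.88,-3.52,0],[0,0,0]]
    - [0.8,[-0.88,-3.52,0],[0,0,0]]
    - [0.8,[-0.88,-3.52,0],[0,0,0]]
    - [0.8,[-0.88,-3.52,0],[0,0,0]]
    - [0.8,[-0.88,-3.52,0],[0,0,0]]
    - [0.8,[-0.88,-3.52,0],[0,0,0]]
    - [0.8,[-0.88,-3.52,0],[0,0,0]]
    - [0.8,[-0.88,-3.52,0],[0,0,0]]
    - [0.8,[-0.88,-3.52,0],[0,0,0]]

```text
time_s: 1.52
eef_pos: [0.3205, 0.09, 0.2314]
tcp_rot: [3.141, 0.001, -3.024]
ft_force: [0.6, 0.6, -1.0]
gripper_width: 0.0683
```

>>> apply_moves:
  commands:
    - [0.8,[-0.88,-3.52,0],[0,0,0]]
    - [0.8,[-0.88,-3.52,0],[0,0,0]]
    - [0.8,[-0.88,-3.52,0],[0,0,0]]
    - [0.8,[-0.88,-3.52,0],[0,0,0]]
    - [0.8,[-0.88,-3.52,0],[0,0,0]]
    - [0.8,[-0.88,-3.52,0],[0,0,0]]
    - [0.8,[-0.88,-3.52,0],[0,0,0]]
    - [0.8,[-0.88,-3.52,0.8],[0,0,0]]
    - [0.8,[-0.88,-3.52,1],[0,0,0]]
    - [0.8,[-0.88,-3.52,2],[0,0,0]]
    - [0.8,[-0.88,-3.52,2],[0,0,0]]
    - [0.8,[-0.88,-3.52,2],[0,0,0]]
    - [0.8,[0,0,2],[0,0,0]]
    - [0.8,[0,0,1],[0,0,0]]
    - [0.8,[0,0,0],[0,0,0]]
    - [0.8,[0,0,0],[0,0,0]]

```text
time_s: 2.85
eef_pos: [0.475, -0.3138, 0.1229]
tcp_rot: [3.14, -0.002, -3.022]
ft_force: [-0.5, 0.1, 0.7]
gripper_width: 0.0684
```

```bash
python3 - <<'E'
from h import *
from bench import readout
o=readout.observe();print(o['joints'],o['eef_pos'],o['tcp_rot'])
im=[cams.get_image(n) for n in("side","top")]
np.save("pics/x.npy",im)
a=cv2.resize(im[0][260:410,330:480],(400,400),interpolation=2);b=cv2.resize(im[1][220:370,350:500],(400,400),interpolation=2)
cv2.imwrite("pics/m2.png",np.hstack([a,b]))
print([proj(n,o['eef_pos']) for n in("side","top")])
E
```

```text
[-5.83876163e-01  4.01731429e-01 -2.21470529e-01  9.50247130e-01
  2.31223506e-04 -7.03575060e-01] [ 0.47500767 -0.3137595   0.122945  ] [ 3.13970014e+00 -1.87323097e-03 -3.02189229e+00]
[array([402.36267422, 311.48470368]), array([434.82109641, 287.43399004])]
```

View pics/m2.png

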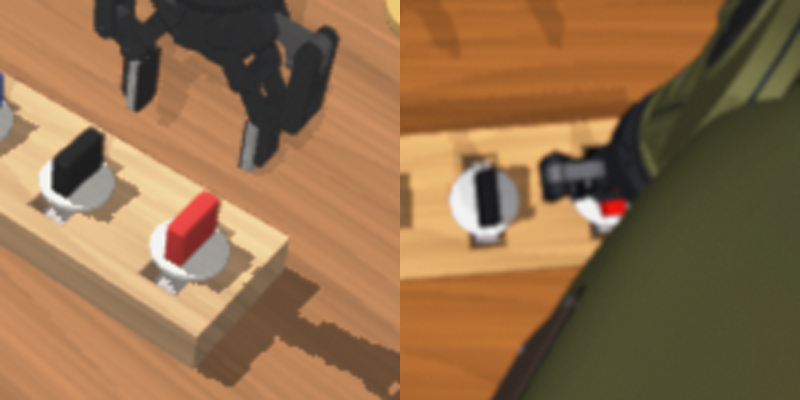

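Fingers straddle the red wing. Tip midpoint in the side view is about (402,312), matching the projected TCP. Descending.

>>> apply_moves:
  commands:
    - [0.8,[-0.34,-0.24,1],[0,0,0]]
    - [0.8,[0,0,2],[0,0,0]]
    - [0.8,[0,0,2],[0,0,0]]
    - [0.8,[0,0,1.5],[0,0,0]]
    - [0.8,[0,0,1],[0,0,0]]
    - [0.8,[0,0,0.8],[0,0,0]]
    - [0.8,[0,0,0],[0,0,0]]
    - [0.8,[0,0,0],[0,0,0]]

```text
time_s: 3.62
eef_pos: [0.4799, -0.317, 0.0405]
tcp_rot: [-3.141, 0.0, -3.021]
ft_force: [0.4, -0.6, 0.3]
gripper_width: 0.0684
```

>>> apply_moves:
  commands:
    - [0.1,[0,0,0],[0,0,0]]
    - [0.1,[0,0,0],[0,0,0]]
    - [0,[0,0,0],[0,0,0]]
    - [0,[0,0,0],[0,0,0]]
    - [0,[0,0,0],[0,0,0]]
    - [0,[0,0,0],[0,0,0]]
    - [0,[0,0,0],[0,0,0]]
    - [0,[0,0,0],[0,0,0]]
  newtons: 50

```text
time_s: 4.28
eef_pos: [0.4802, -0.3174, 0.041]
tcp_rot: [-3.141, 0.001, -3.021]
ft_force: [-0.3, 0.9, 6.0]
gripper_width: 0.013
```

>>> apply_moves:
  commands:
    - [0,[0,0,-1],[0,0,0]]
    - [0,[0,0,-1.5],[0,0,0]]
    - [0,[0,0,-2.5],[0,0,0]]
    - [0,[0,0,-3],[0,0,0]]
    - [0,[0,0,-3],[0,0,0]]
    - [0,[0,0,-3],[0,0,0]]
    - [0,[0,0,-2.5],[0,0,0]]
    - [0,[0,0,-1.5],[0,0,0]]
    - [0,[0,0,0],[0,0,0]]
    - [0,[0,0,0],[0,0,0]]

```text
time_s: 5.12
eef_pos: [0.4798, -0.3171, 0.2207]
tcp_rot: [-3.141, 0.001, -3.021]
ft_force: [0.1, -0.1, -1.6]
gripper_width: 0.0132
```

```bash
python3 - <<'E'
from h import *
from bench import readout
o=readout.observe();print(o['eef_pos'],o['tcp_rot'],o['gripper_width'])
im=cams.get_image("side");p=proj("side",o['eef_pos']);print(p)
u,v=map(int,p);a=im[v-50:v+50,u-60:u+60];print(u-60,v-50)
cv2.imwrite("pics/m3.png",cv2.resize(a,None,fx=5,fy=5,interpolation=2))
# expected slot approach in tool axes
psi=o['tcp_rot'][2];d=np.array([.5284,.114])-o['eef_pos'][:2]
print(d@[np.cos(psi),np.sin(psi)],d@[np.sin(psi),-np.cos(psi)])
E
```

```text
[ 0.47983557 -0.3170631   0.22071974] [-3.14086331e+00  8.24294634e-04 -3.02133072e+00] 0.01315607494388482
[412.38383714 261.4944176 ]
352 211
-0.09992927655713459 0.4221232551641425
```

View pics/m3.png

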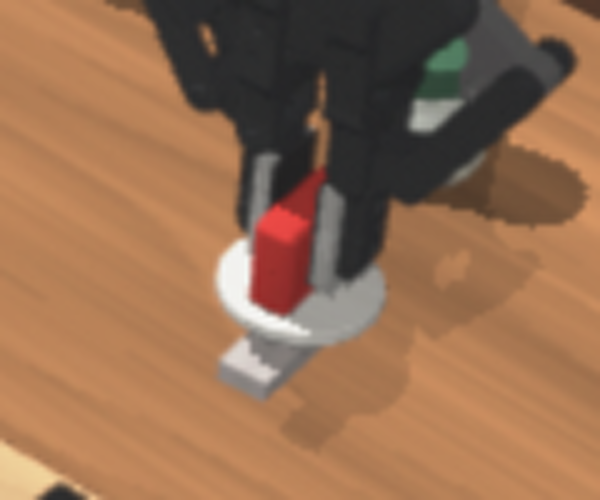

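The stud hangs upright in the grip, and the flange centre is at about (412,268). Carrying it over the slot.

>>> apply_moves:
  commands:
    - [0,[-0.5,2,0],[0,0,0]]
    - [0,[-0.9,3.8,0],[0,0,0]]
    - [0,[-0.9,3.8,0],[0,0,0]]
    - [0,[-0.9,3.8,0],[0,0,0]]
    - [0,[-0.9,3.8,0],[0,0,0]]
    - [0,[-0.9,3.8,0],[0,0,0]]
    - [0,[-0.9,3.8,0],[0,0,0]]
    - [0,[-0.9,3.8,0],[0,0,0]]
    - [0,[-0.9,3.8,0],[0,0,0]]
    - [0,[-0.9,3.8,0],[0,0,0]]
    - [0,[-0.9,3.8,0],[0,0,0]]
    - [0,[-0.5,2.2,1],[0,0,0]]
    - [0,[0,0,2],[0,0,0]]
    - [0,[0,0,2],[0,0,0]]
    - [0,[0,0,1],[0,0,0]]
    - [0,[0,0,0.9],[0,0,0]]
    - [0,[0,0,0],[0,0,0]]
    - [0,[0,0,0],[0,0,0]]
    - [0,[0,0,0],[0,0,0]]

```text
time_s: 6.75
eef_pos: [0.529, 0.1137, 0.152]
tcp_rot: [3.141, 0.001, -3.022]
ft_force: [-0.1, -0.1, -1.4]
gripper_width: 0.0129
```

```bash
python3 - <<'E'
from h import *
from bench import readout
o=readout.observe();print(o['eef_pos'],o['tcp_rot'],o['gripper_width'])
im=[cams.get_image(n) for n in("side","top")]
a=cv2.resize(im[0][150:240,204:304],(500,450),interpolation=2);b=cv2.resize(im[1][210:300,160:220],(300,450),interpolation=2)
cv2.imwrite("pics/m4.png",np.hstack([a,b]))
print([proj(n,o['eef_pos']) for n in("side","top")])
psi=o['tcp_rot'][2];d=np.array([.5284,.114])-o['eef_pos'][:2]
print(d@[np.cos(psi),np.sin(psi)],d@[np.sin(psi),-np.cos(psi)])
E
```

```text
[0.52895585 0.1136558  0.15196514] [ 3.14147666e+00  1.14075380e-03 -3.02218411e+00] 0.012879320728209106
[array([252.74508183, 175.6844397 ]), array([185.03240987, 249.61887188])]
0.0005108884016299246 0.0004079682903306725
```

View pics/m4.png

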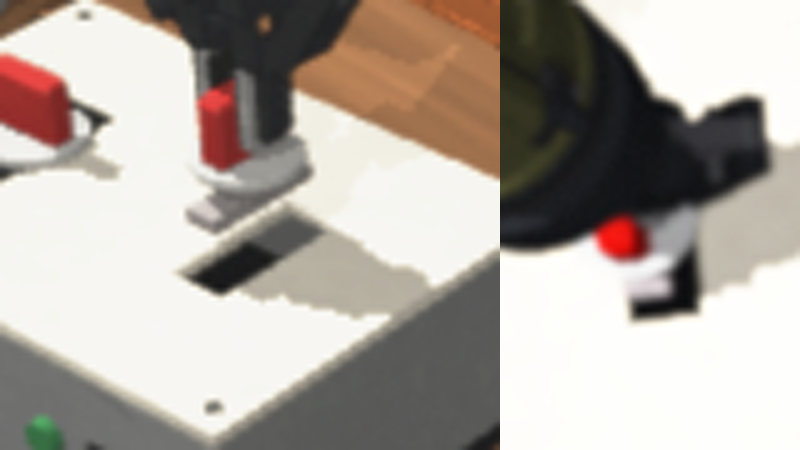

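```bash
python3 - <<'E'
from h import *
T=np.array([.52896,.11366,.15197]);y=np.radians(6.85);ux=np.array([np.cos(y),np.sin(y),0]);uy=np.array([-np.sin(y),np.cos(y),0])
def s(l): return [((u-o)/5+b-.5).round(1) for u,o,b in l]
for nm,p in(("foot near top corners z-.0215",-.0215),("foot near bottom z-.0315",-.0315)):
  for sy in(1,-1):
    X=T-.028*ux+sy*.008*uy+[0,0,p]
    q=proj("side",X);t=proj("top",X);print(nm,sy,((q+.5-[204,150])*5).round(),((t+.5-[160,210])*5+[500,0]).round())
for r in(.024,):
  for sx,sy in((0,1),(0,-1),(-1,0)):
    X=T+r*(sx*ux+sy*uy)+[0,0,-.0055];print("flange top",sx,sy,((proj("side",X)+.5-[204,150])*5).round(),((proj("top",X)+.5-[160,210])*5+[500,0]).round())
for sx,sy in((1,1),(1,-1),(-1,-1),(-1,1)):
    X=np.array([.5284,.114,.1])+sx*.033*ux+sy*.013*uy;print("slot z.1",((proj("side",X)+.5-[204,150])*5).round(),((proj("top",X)+.5-[160,210])*5+[500,0]).round())
E
```

```text
foot near top corners z-.0215 1 [185. 200.] [623. 293.]
foot near top corners z-.0215 -1 [214. 214.] [669. 288.]
foot near bottom z-.0315 1 [187. 222.] [629. 297.]
foot near bottom z-.0315 -1 [216. 236.] [675. 292.]
flange top 0 1 [204. 123.] [561. 210.]
flange top 0 -1 [291. 164.] [701. 196.]
flange top -1 0 [204. 168.] [636. 273.]
slot z.1 [287. 197.] [615. 139.]
slot z.1 [333. 219.] [688. 131.]
slot z.1 [218. 289.] [701. 314.]
slot z.1 [172. 266.] [627. 321.]
```

Foot and slot predictions agree with the pictures to 1–2 mm in xy. Lowering in steps with force checks.

>>> apply_moves:
  commands:
    - [0,[0.05,0.04,1],[0,0,0]]
    - [0,[0,0,0.7],[0,0,0]]
    - [0,[0,0,0.5],[0,0,0]]
    - [0,[0,0,0.4],[0,0,0]]
    - [0,[0,0,0.3],[0,0,0]]
    - [0,[0,0,0],[0,0,0]]

```text
time_s: 7.35
eef_pos: [0.5272, 0.1142, 0.1213]
tcp_rot: [-3.141, -0.002, -3.021]
ft_force: [-0.4, -0.3, -0.4]
gripper_width: 0.0129
```

Foot is in (TCP 0.121, no contact force). Continuing to the flange.

>>> apply_moves:
  commands:
    - [0,[0,0,0.4],[0,0,0]]
    - [0,[0,0,0.3],[0,0,0]]
    - [0,[0,0,0.2],[0,0,0]]
    - [0,[0,0,0],[0,0,0]]
    - [0,[0,0,0],[0,0,0]]

```text
time_s: 7.77
eef_pos: [0.5277, 0.1143, 0.1132]
tcp_rot: [-3.142, -0.0, -3.021]
ft_force: [-0.1, 0.3, -1.1]
gripper_width: 0.0133
```

>>> apply_moves:
  commands:
    - [0,[0,0,0.15],[0,0,0]]
    - [0,[0,0,0.15],[0,0,0]]
    - [0,[0,0,0],[0,0,0]]
    - [0,[0,0,0],[0,0,0]]

```text
time_s: 8.1
eef_pos: [0.5281, 0.1144, 0.111]
tcp_rot: [3.142, 0.001, -3.021]
ft_force: [-1.6, 0.3, 4.0]
gripper_width: 0.0131
```

Flange touches at TCP 0.111 with 4 N, as predicted. Quarter turn.

>>> apply_moves:
  commands:
    - [0,[0,0,0],[0,0,0.12]]
    - [0,[0,0,0],[0,0,0.12]]
    - [0,[0,0,0],[0,0,0.12]]
    - [0,[0,0,0],[0,0,0.12]]
    - [0,[0,0,0],[0,0,0.12]]
    - [0,[0,0,0],[0,0,0.12]]
    - [0,[0,0,0],[0,0,0.12]]
    - [0,[0,0,0],[0,0,0.12]]
    - [0,[0,0,0],[0,0,0.12]]
    - [0,[0,0,0],[0,0,0.12]]
    - [0,[0,0,0],[0,0,0.12]]
    - [0,[0,0,0],[0,0,0.12]]
    - [0,[0,0,0],[0,0,0.12]]
    - [0,[0,0,0],[0,0,0.01]]
    - [0,[0,0,0],[0,0,0]]
    - [0,[0,0,0],[0,0,0]]

```text
time_s: 9.43
eef_pos: [0.5286, 0.1143, 0.111]
tcp_rot: [3.14, 0.0, 1.694]
ft_force: [-0.5, 0.5, 5.6]
gripper_width: 0.0132
```

```bash
python3 - <<'E'
from h import *
im=[cams.get_image(n) for n in("side","top")]
a=cv2.resize(im[0][150:240,204:304],(500,450),interpolation=2);b=cv2.resize(im[1][210:300,160:220],(300,450),interpolation=2)
cv2.imwrite("pics/m5.png",np.hstack([a,b]))
E
```

```text
(no output)
```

View pics/m5.png

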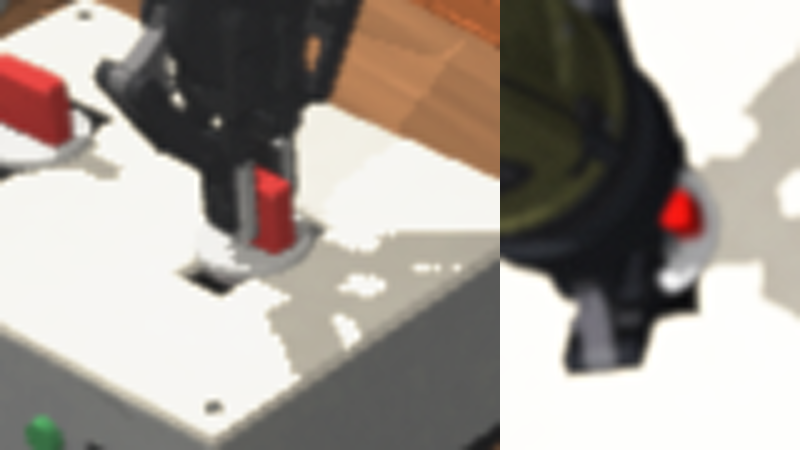

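Wing now stands across the slot and the flange (centre about crop (255,245)) lies on the hatch. Releasing, then lifting.

>>> apply_moves:
  commands:
    - [0.3,[0,0,0],[0,0,0]]
    - [0.5,[0,0,0],[0,0,0]]
    - [0.5,[0,0,0],[0,0,0]]
    - [0.5,[0,0,0],[0,0,0]]
    - [0.5,[0,0,0],[0,0,0]]
    - [0.5,[0,0,-0.5],[0,0,0]]
    - [0.5,[0,0,-1],[0,0,0]]
    - [0.5,[0,0,-2],[0,0,0]]
    - [0.5,[0,0,-3],[0,0,0]]
    - [0.5,[0,0,-3],[0,0,0]]
    - [0.5,[0,0,-2],[0,0,0]]
    - [0.5,[0,-2,0],[0,0,0]]
    - [0.5,[0,-3,0],[0,0,0]]
    - [0.5,[0,-3,0],[0,0,0]]
    - [0.5,[0,-3,0],[0,0,0]]
    - [0.5,[0,-2,0],[0,0,0]]
    - [0.5,[0,0,0],[0,0,0]]
    - [0.5,[0,0,0],[0,0,0]]

```text
time_s: 11.03
eef_pos: [0.3984, 0.0986, 0.2265]
tcp_rot: [3.139, -0.0, 1.692]
ft_force: [0.8, -0.4, 0.3]
gripper_width: 0.0425
```

```bash
python3 - <<'E'
from h import *
im=[cams.get_image(n) for n in("side","top")]
a=cv2.resize(im[0][150:240,204:304],(500,450),interpolation=2);b=cv2.resize(im[1][210:300,160:220],(300,450),interpolation=2)
cv2.imwrite("pics/m6.png",np.hstack([a,b]))
S=np.array([.5284,.114,.1])
print((proj("top",S+[0,0,.035])+.5-[160,210])*5+[500,0],(proj("top",S+[0,0,.005])+.5-[160,210])*5+[500,0],(proj("side",S+[0,0,.035])+.5-[204,150])*5)
E
```

```text
[637.09937849 210.18465979] [654.92909206 223.6937356 ] [247.46520596 167.96285987]
```

View pics/m6.png

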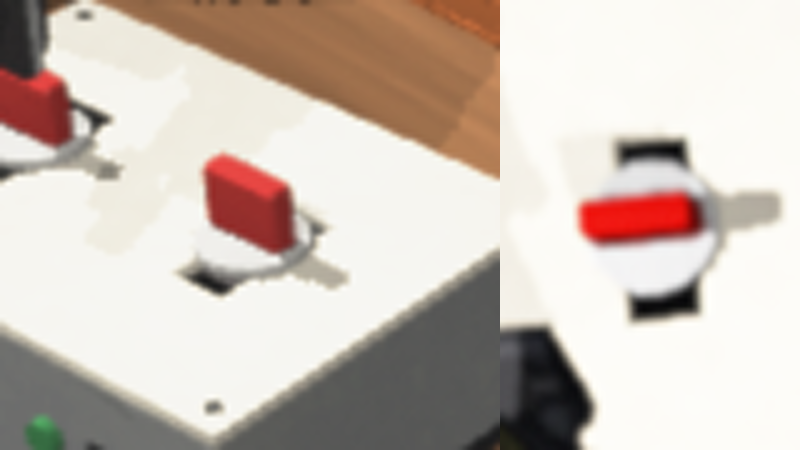

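The stud sits flush, centred and square across the slot, with its flange centre at crop (655,227) against (655,224) expected. The gripper is clear.

```bash
python3 -c "
from bench import workorder
print(workorder.hand_in())"
```

```text
the job is handed in; nothing more can be done
None
```

I fitted the red-winged stud in the empty hatch slot, turned it a quarter turn, let go and handed the job in at about 11 s. The hand-in reports no verdict.

- **Placing:** I lifted the stud straight out of the rack and lowered it into the slot. The flange touched at the expected height (TCP 0.111 m) with about 4 N.
- **Last checks, from both cameras:**
  - The flange centre is within about 1 mm of the slot centre.
  - The wing stands square across the slot, like the stud already fitted.
  - The flange lies flat on the hatch.
  - The gripper is empty and well clear, at z 0.23 m.
- **Disagreement:** heights measured from the two views came out about 4 mm low (wing top 0.060 m against 0.065 m nominal, hatch 0.096 m against 0.100 m). The contact height agreed with the nominal values, so I put this down to calibration error.
- **Not checked:** I took no final picture of the blue and black studs. The gripper opening was chosen to clear its neighbour in the rack, and I saw no unexpected contact force there.

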